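Drop the rear axle into an upturned trolley jack

TASK

The frame of a trolley jack stands upside down on the bench with its front wheels already fitted. Take the long square-bodied axle and lower it into the two open slots at the other end of the frame until both of its round ends rest fully home on the slot bottoms, then let go; lower it in rather than dropping it. Leave the short axle where it lies.

Things in the scene. Friction and masses are not known exactly. Their poses are not given: they have to be found in the camera images.
- axle: Long steel rear axle: a square bar 36 x 36 mm, 110 mm long, with a round spindle 16 mm in diameter and 42 mm long at each end; 194 mm over all, about 0.6 kg. Origin at its very centre (18 mm above the bench at the start, lying on a flat side). y runs along its length, z is up; both ends are alike, either way round fits. Take it across the 36 mm of the square part.
- short_axle: A bystander of the same make and thickness, but only 110 mm over all (square part 60 mm, spindles 25 mm): too short to span the frame. Origin at its centre, y along its length. To be left where it lies.
- jack_frame: Upturned blue steel jack frame, fixed. Origin on the bench midway between the slots; x along it, from the fitted front wheels (x = -165 mm, tops at z = 88) to the slot end; y across. Two upright side plates 80 mm high, 10 thick, at y = +-67 to +-77 mm, from x = -200 to +45 mm; between them all is empty from x = -100 mm to the open end.
- axle_home (a point): Where the axle's centre lies when it is home: 56 mm above the frame's origin, same axes (axle along y). At this x each side plate has a slot open at the top: 44 mm wide at the mouth (24 mm above this point), narrowing to 24 mm wide at 8 mm above it, then straight to a flat bottom 8 mm below it. The spindles lie in the slots and stick out, the square part is between the plates.

How it is judged:
By the outcome, as a careful person would: the job done as asked, in the order asked, and still so for the second after the job is handed in, with the robot touching nothing.
It also fails if it takes over 42 s, if anything falls off the work surface, if the arm or the gripper's body presses on something with over 40 N, if the wrist force passes 120 N, or if a joint passes its speed limit or range.

ROBOT

A 6-joint arm with a two-finger parallel gripper is mounted at the origin on the work surface. World frame = base frame: x ahead of the robot, y to its left, z up, the work surface at z = 0. Lengths are in m, angles in rad, forces in N, time in s.
With the tool pointing down it reaches from about 0.4 to 0.825 m from the base axis. Payload 7 kg.
Tool frame: the origin (TCP) lies midway between the tips of the shut fingers; the grasp point (between the pads) lies 19 mm behind it; z points along the fingers, y is the line along which they close (so a half turn about z gives the same grasp; the last joint's range is limited). The gripper opens to 88 mm and grips with 3 to 60 N. Pads are 19 mm wide; open, the fingers measure 130 mm over their backs; the gripper's body (78 mm by 193 mm) begins 47 mm behind the grasp point.
Start: joints at [-0.962, 0.359, 0.012, 0, -1.224, -0.288], TCP at [0.213, -0.641, 0.227] pointing down, gripper open.
Joint ranges: [-3.07, 3.07], [-1.43, 2.12], [-1.02, 1.25], [-3.03, 1.67], [-3.05, -0], [-3.03, 3.03]. Speed limits (rad/s): [2.39, 2.39, 3.01, 3.14, 3.14, 3.14].

INTERFACE

Orientations are given as [roll, pitch, yaw] about the fixed x, y, z axes, in that order (R = Rz(yaw) Ry(pitch) Rx(roll)).
In Python, from station import get_state, grab_frame, calibration, job_done, boxes_of, regions_of, spot_point gives the robot as it stands. The module is installed in compiled form; this text tells all that it offers.
- The arm moves only by the tool arm_command, never from a script. Its argument "commands" is a list of rows, each an object of numbers: "tx", "ty", "tz": the shift along the tool's x, y, z each as a share of 25 cm, from -1 to 1; "twist": the turn about the tool's z as a share of 180 degrees, from -1 to 1. A call has exactly 8 rows; each row is the pose to reach, as a shift and turn from the pose commanded when the call began, along the tool's axes at that moment, turning the shorter way round; what a row does not reach only later rows make up. A row lasts 1/12 s, in which the tool goes at most 41.7 mm and 7.16 degrees, less where a joint would pass 70% of its speed; a pose out of reach is approached as far as the arm can. A call with a number of a shift or a turn outside -1 to 1 is refused whole. A call with a gripper value outside its range is refused whole. "claw" is the opening, from 0 (shut) to 1 (fully open), set as the call begins (left out, the last holds). The fingers move at their own pace and stop on an object; "grip_force" is the grip in N (left out, the last holds). Time passes only in rows, so rows that repeat a pose let the fingers close, or fill a call up. It gives the time, the measured TCP pose, the force, the opening and the grip force at its end, in the units of the state.
- get_state(): the state, without advancing time (a new reading comes with each control period).
- grab_frame(name): name is "side" or "top"; returns the picture (384x512x3 uint8, red, green, blue); there is no depth.
- calibration(name): a dict with "camera_matrix" (3x3 intrinsics, pixels), "extrinsics" (4x4, takes a point from camera to world coordinates). Camera axes: x right, y down, z forward; pixel columns grow to the right and rows downward; lengths in m; the calibration is good to about 2 mm. A picture is of the moment at which its call begins. calibration takes no time and is no camera call.
- job_done(): hands the job in; it is judged then, once.
Trained networks look in the newest picture that a camera, given by its name, has taken for a name from the list of things; names that differ only in an ending like _2 or _b are one class to them, and where a whole thing is asked for, a point or a joint stands for the part that bears it (a point fixed in the world has none). Each returns a list of dicts, best first, with "score" (0 to 1); they miss things now and then, are a little off and sometimes report something else, mostly with a low value. They report only what shows in the picture. A call takes as long as a camera call.
- boxes_of(query, camera): "rect" ([left, top, right, bottom] in pixels, round what is visible of it).
- regions_of(query, camera): "region" (384x512 bool, what is visible of it) and "rect" ([left, top, right, bottom] in pixels, round what is visible of it).
- spot_point(query, camera): "uv" ([column, row] in pixels: a listed point, or the origin of a listed thing).
The state is a dict: "t": time; "q": joint angles; "qd": joint speeds; "joint_efforts": joint torques, N m; "eef_pos": TCP position; "ee_rot": TCP orientation; "force": force on the tool from outside, world axes, zero at the start; "moment": the same for the moment, N m; "width": finger opening in m; "gripper_force": force on a finger pad.
Only numpy, scipy, OpenCV 4.12 (cv2) and the standard library are available. Lean on these libraries where they do the work, as an engineer would, in place of code of your own. Each camera call takes 0.05 s, during which the arm holds its last target. There are 200 camera calls.

## Working session

There is one attempt and no reset: what is moved stays moved. The work goes in short steps, Python scripts to look and compute and a tool call to move; the robot and the scene stay as the last step left them, time stands still between calls to the robot, and variables do not carry over. Pictures are saved under pics/ and viewed, at most 10 in all, crops included, and the job is handed in when it is done.

Besides the shell and the picture viewer there is one more tool, called as a command line: name --argument value ..., lists and objects as JSON in quotes. arm_command: Moves the arm, as the interface text tells. Shift numbers are shares of 25 cm and turn numbers shares of 180 degrees, none past 1 either way. Its arguments: {"type":"object","properties":{"commands":{"type":"array"},"claw":{"type":"number"},"grip_force":{"type":"number"}},"required":["commands"]}

```bash
mkdir -p pics; cat > h.py <<'E'
import numpy as np, cv2
from station import *
def P(n):
    c=calibration(n);K=np.array(c["camera_matrix"]);E=np.array(c["extrinsics"]);return K,E
def ray(n,uv):
    K,E=P(n);d=E[:3,:3]@np.linalg.solve(K,[uv[0],uv[1],1]);return E[:3,3],d/np.linalg.norm(d)
def onz(n,uv,z):
    o,d=ray(n,uv);return o+d*(z-o[2])/d[2]
def tri(u1,u2):
    (o,d),(p,e)=ray("side",u1),ray("top",u2)
    s=np.linalg.lstsq(np.c_[d,-e],p-o,rcond=None)[0];a=o+d*s[0];b=p+e*s[1];return (a+b)/2,np.linalg.norm(a-b)
def proj(n,X):
    K,E=P(n);X=np.atleast_2d(X);c=(X-E[:3,3])@E[:3,:3];u=c@K.T;return u[:,:2]/u[:,2:]
def save(n,name):
    f=grab_frame(n);cv2.imwrite(f"pics/{name}.png",f[:,:,::-1]);return f
E
python3 - <<'E'
from h import *
np.set_printoptions(precision=4,suppress=True)
a=save("side","s0");b=save("top","t0")
pts={}
for q in ["axle","short_axle","jack_frame","axle_home"]:
    for n in ["side","top"]:
        r=spot_point(q,n);print(q,n,[(np.round(x["uv"],1),round(x["score"],2)) for x in r[:3]])
        if r: pts[q,n]=r[0]["uv"]
    if (q,"side") in pts and (q,"top") in pts: print(tri(pts[q,"side"],pts[q,"top"]))
for q in ["axle","short_axle","jack_frame"]:
    for n in ["side","top"]:
        for r in regions_of(q,n)[:2]:
            m=r["region"].astype(np.uint8);print(q,n,r["rect"],round(r["score"],2),m.sum(),cv2.minAreaRect(cv2.findNonZero(m)))
for n in ["side","top"]: print(n,P(n)[1][:3,3],P(n)[1][:3,2])
s=get_state();print(s)
E
```

```text
axle side [(array([225.1, 147.6]), 0.81), (array([162.5, 176.4]), 0.7)]
axle top [(array([151.8, 152.2]), 0.7)]
(array([0.6191, 0.2116, 0.0114]), np.float64(0.011627777177342705))
short_axle side [(array([160.6, 176.5]), 0.86)]
short_axle top [(array([179.3, 236.1]), 0.73)]
(array([0.4392, 0.1488, 0.0232]), np.float64(0.010535907465779632))
jack_frame side [(array([343. , 281.5]), 0.74)]
jack_frame top []
axle_home side [(array([348.4, 260.3]), 0.64), (array([341.2, 280.4]), 0.56)]
axle_home top []
axle side [206.4, 130.2, 238.6, 169.8] 0.57 720 ((222.42001342773438, 147.55999755859375), (47.400001525878906, 20.0), 53.13010025024414)
axle top [106.5, 135.9, 201.6, 165.8] 0.78 1498 ((153.96881103515625, 149.1950225830078), (95.3472671508789, 21.723695755004883), 9.090276718139648)
short_axle side [149.1, 160.4, 170.5, 192.0] 0.83 526 ((161.0, 178.5), (31.0, 20.0), 90.0)
short_axle top [153.4, 222.6, 202.2, 255.6] 0.72 798 ((177.36764526367188, 239.72059631347656), (55.908538818359375, 19.37934112548828), 30.963756561279297)
short_axle top [105.8, 139.0, 201.7, 162.9] 0.33 1458 ((153.8
[... 437 characters left out ...]
02.8, 256.1] 0.19 794 ((177.28515625, 239.5485382080078), (54.467288970947266, 20.024738311767578), 32.2756462097168)
side [ 0.2228 -0.5731  0.5085] [ 0.4251  0.6966 -0.578 ]
top [ 0.4347 -0.0317  0.7958] [ 0.1296  0.0426 -0.9906]
{'t': 0.8, 'q': array([-0.9619,  0.3586,  0.0119, -0.    , -1.2241, -0.2881]), 'qd': array([ 0.0011,  0.0009, -0.0008, -0.0017, -0.0003,  0.0001]), 'joint_efforts': array([  0.0003, -58.2281,  29.3286,   7.0023,   0.0126,  -0.    ]), 'eef_pos': array([ 0.2128, -0.6405,  0.2266]), 'ee_rot': array([-3.1416,  0.    , -2.8208]), 'force': array([-0.7258,  0.6249,  0.0312]), 'moment': array([-0.0355, -0.0707, -0.0484]), 'gripper_force': 0.0, 'width': 0.08810533223894051}
```

View pics/s0.png

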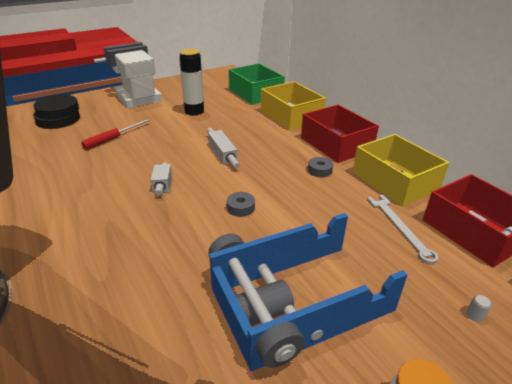

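View pics/t0.png

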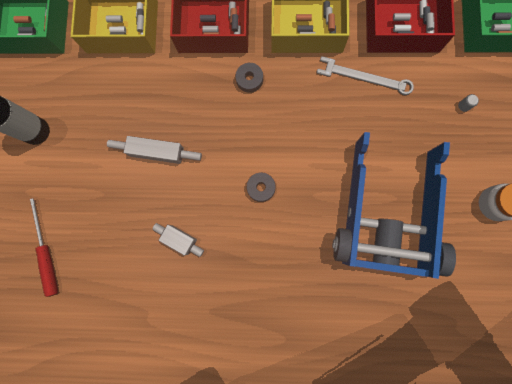

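```bash
cat > fit.py <<'E'
from h import *
from scipy.optimize import minimize
prof=np.array([[-200,0],[45,0],[45,80],[22,80],[12,64],[12,48],[-12,48],[-12,64],[-22,80],[-200,80]])/1000
def world(p,L):
    c,s=np.cos(p[2]),np.sin(p[2]);return L@np.array([[c,s,0],[-s,c,0],[0,0,1]])+[p[0],p[1],0]
def model(p,n,S=4):
    m=np.zeros((384*S,512*S),np.uint8)
    for ys in [(.067,.077),(-.077,-.067)]:
        q=[proj(n,world(p,np.c_[prof[:,0],np.full(10,y),prof[:,1]])) for y in ys]
        for f in q+[np.array([q[0][i],q[0][i-1],q[1][i-1],q[1][i]]) for i in range(10)]:
            cv2.fillPoly(m,[np.int32(np.round((f+.5)*S))],255)
    return cv2.resize(m,(512,384),interpolation=cv2.INTER_AREA)/255.
def blue(f):
    h=cv2.cvtColor(f,cv2.COLOR_RGB2HSV);return ((h[...,0]>100)&(h[...,0]<125)&(h[...,1]>120)).astype(float)
def win(p,n):
    a=proj(n,world(p,np.array([[x,y,z] for x in(-.10,.09) for y in(-.12,.12) for z in (0,.09)])));m=np.zeros((384,512),np.uint8)
    cv2.fillConvexPoly(m,cv2.convexHull(np.int32(a)),1);return m
E
python3 - <<'E'
from fit import *
F={"side":cv2.imread("pics/s0.png")[:,:,::-1].copy(),"top":cv2.imread("pics/t0.png")[:,:,::-1].copy()}
a=onz("top",(363,137),.08);b=onz("top",(441,150),.08)
y=(a-b)[:2];print(a,b,np.linalg.norm(y))
yaw=np.arctan2(y[1],y[0])-np.pi/2;o=(a+b)[:2]/2
p=np.array([*(o-.035*np.array([np.cos(yaw),np.sin(yaw)])),yaw]);print(p)
B={n:blue(F[n]) for n in F}
for k in range(3):
    W={n:win(p,n) for n in F}
    cost=lambda q:sum((W[n]*np.abs(model(q,n)-B[n])).sum() for n in F)
    r=minimize(cost,p,method="Nelder-Mead",options=dict(initial_simplex=p+np.vstack([np.zeros(3),np.diag([.01,.01,.06])/(k+1)]),xatol=1e-4,fatol=.5));p=r.x;print(p,r.fun,[W[n].sum() for n in F])
for n in F:
    W1={n:W[n]};c=lambda q:(W[n]*np.abs(model(q,n)-B[n])).sum()
    print(n,minimize(c,p,method="Nelder-Mead",options=dict(initial_simplex=p+np.vstack([np.zeros(3),np.diag([.004,.004,.03])]),xatol=1e-4,fatol=.5)).x)
out=[]
for n,(x,yy) in {"side":(200,200),"top":(325,120)}.items():
    S=4;im=cv2.resize(F[n],None,fx=S,fy=S,interpolation=cv2.INTER_CUBIC)[:,:,::-1].copy()
    for ys in (.067,.077,-.067,-.077):
        q=(proj(n,world(p,np.c_[prof[:,0],np.full(10,ys),prof[:,1]]))+.5)*S
        cv2.polylines(im,[np.int32(q)],True,(0,255,255),1)
    out.append(im[yy*S:yy*S+600,x*S:x*S+850])
cv2.imwrite("pics/c1.png",cv2.resize(np.vstack(out),(800,600*1200//1200) ,interpolation=cv2.INTER_AREA) if 0 else np.hstack([cv2.resize(out[0],(440,311)),cv2.resize(out[1][:, :600],(311,311))]))
# axle ends
for z in (.018,): 
  for q in ["axle","short_axle"]:
    for n in F:
        r=regions_of(q,n)[0]["region"];pt=cv2.findNonZero(r.astype(np.uint8))[:,0]
        w=np.array([onz(n,u,z)[:2] for u in pt]);c=w.mean(0);U,S_,V=np.linalg.svd(w-c,full_matrices=False);t=(w-c)@V[0]
        print(q,n,c,c+V[0]*(t.max()+t.min())/2,np.degrees(np.arctan2(V[0][1],V[0][0])),np.ptp(t))
E
```

```text
[ 0.63004041 -0.19822592  0.08      ] [ 0.60684971 -0.33772242  0.08      ] 0.14141104204586302
[ 0.58391892 -0.26223434 -0.1647391 ]
[ 0.58195628 -0.26948943 -0.117159  ] 1518.4196078431373 [np.uint64(22031), np.uint64(15650)]
[ 0.58189981 -0.26947699 -0.11718266] 1564.2980392156862 [np.uint64(22636), np.uint64(15750)]
[ 0.58188998 -0.26945839 -0.11710199] 1563.1647058823528 [np.uint64(22636), np.uint64(15750)]
side [ 0.58324795 -0.26804727 -0.11774608]
top [ 0.58417664 -0.27114662 -0.12644235]
axle side [0.61484124 0.20748426] [0.61570224 0.21149021] -102.1300550843307 0.20989958750261584
axle top [0.61800278 0.20724306] [0.6181866  0.20853026] -98.12715782774251 0.19726510734625458
short_axle side [0.43569388 0.15292024] [0.43610682 0.15392748] -112.29253390711233 0.1223749293400959
short_axle top [0.43755263 0.15248633] [0.43734475 0.15210136] -118.36787371012107 0.11165030651293686
```

View pics/c1.png

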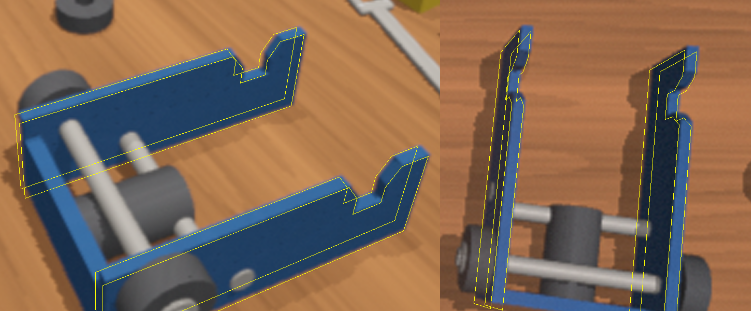

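```bash
sed -i 's/+\[p\[0\],p\[1\],0\]/+[p[0],p[1],p[3]]/; s/>120)).astype/>110)\&(h[...,2]>25)).astype/' fit.py
python3 - <<'E'
from fit import *
F={"side":cv2.imread("pics/s0.png")[:,:,::-1].copy(),"top":cv2.imread("pics/t0.png")[:,:,::-1].copy()}
B={n:blue(F[n]) for n in F}
p=np.array([.582,-.2695,-.117,0])
def fit(p,ns):
  for k in range(2):
    W={n:win(p,n) for n in ns}
    cost=lambda q:sum((W[n]*np.abs(model(q,n)-B[n])).sum() for n in ns)
    r=minimize(cost,p,method="Nelder-Mead",options=dict(initial_simplex=p+np.vstack([np.zeros(4),np.diag([.006,.006,.04,.006])]),xatol=1e-4,fatol=.5));p=r.x
  print(ns,p,r.fun);return p
fit(p,["side"]);fit(p,["top"]);p=fit(p,["side","top"])
out=[]
for n,(x,yy) in {"side":(285,200),"top":(340,120)}.items():
    S=6;im=cv2.resize(F[n],None,fx=S,fy=S,interpolation=cv2.INTER_CUBIC)[:,:,::-1].copy()
    for ys in (.067,.077,-.067,-.077):
        q=(proj(n,world(p,np.c_[prof[:,0],np.full(10,ys),prof[:,1]]))+.5)*S
        cv2.polylines(im,[np.int32(q)],True,(0,255,255),1)
    cs,_=cv2.findContours(cv2.resize(B[n].astype(np.uint8),None,fx=S,fy=S,interpolation=cv2.INTER_NEAREST),1,2);cv2.drawContours(im,cs,-1,(0,0,255),1)
    out.append(im[yy*S:yy*S+400,x*S:x*S+400] if n=="top" else cv2.resize(im[yy*S:yy*S+600,x*S:x*S+800],(533,400)))
    if n=="top": out[-1]=cv2.resize(im[yy*S:yy*S+600,x*S:x*S+720],(480,400))[:, :] 
cv2.imwrite("pics/c2.png",cv2.resize(np.hstack(out),(800,316)))
E
```

```text
['side'] [ 0.58465979 -0.26697531 -0.12042695 -0.00209776] 552.964705882353
['top'] [ 5.84411765e-01 -2.70886398e-01 -1.24602538e-01 -4.82101796e-04] 778.6313725490196Traceback (most recent call last):
  File "<stdin>", line 11, in <module>
  File "<stdin>", line 9, in fit
    res = _minimize_neldermead(fun, x0, args, callback, bounds=bounds,
                               **options)
    fxc = func(xc)
    fx = function(np.copy(x), *(wrapper_args + args))
  File "<stdin>", line 8, in <lambda>
  File "<stdin>", line 8, in <genexpr>
  File "fit.py", line 9, in model
    q=[proj(n,world(p,np.c_[prof[:,0],np.full(10,y),prof[:,1]])) for y in ys]
       ~~~~^^^^^^^^^^^^^^^^^^^^^^^^^^^^^^^^^^^^^^^^^^^^^^^^^^^^^
  File "h.py", line 13, in proj
    K,E=P(n);X=np.atleast_2d(X);c=(X-E[:3,3])@E[:3,:3];u=c@K.T;return u[:,:2]/u[:,2:]
        ~^^^
  File "h.py", line 4, in P
    c=calibration(n);K=np.array(c["camera_matrix"]);E=np.array(c["extrinsics"]);return K,E
ValueError: time passes only in moves, steps and waits
```

```bash
sed -i 's/^def P(n):/import functools\n@functools.lru_cache\ndef P(n):/' h.py
cat > ov.py <<'E'
from fit import *
def overlay(p,F,name,B=None):
    out=[]
    for n,(x,yy) in {"side":(285,200),"top":(340,120)}.items():
        S=6;im=cv2.resize(F[n],None,fx=S,fy=S,interpolation=cv2.INTER_CUBIC)[:,:,::-1].copy()
        for ys in (.067,.077,-.067,-.077):
            q=(proj(n,world(p,np.c_[prof[:,0],np.full(10,ys),prof[:,1]]))+.5)*S
            cv2.polylines(im,[np.int32(q)],True,(0,255,255),1)
        out.append(im[yy*S:yy*S+600,x*S:x*S+740])
    cv2.imwrite(f"pics/{name}.png",cv2.resize(np.hstack(out),(800,324),interpolation=cv2.INTER_AREA))
E
python3 - <<'E'
from ov import *
F={"side":cv2.imread("pics/s0.png")[:,:,::-1].copy(),"top":cv2.imread("pics/t0.png")[:,:,::-1].copy()}
B={n:blue(F[n]) for n in F}
p=np.array([.5845,-.269,-.122,0])
W={n:win(p,n) for n in F}
cost=lambda q:sum((W[n]*np.abs(model(q,n)-B[n])).sum() for n in F)
r=minimize(cost,p,method="Nelder-Mead",options=dict(initial_simplex=p+np.vstack([np.zeros(4),np.diag([.005,.005,.04,.005])]),xatol=1e-4,fatol=.5));print(r.x,r.fun)
overlay(r.x,F,"c2")
s=get_state();print(s["t"],s["eef_pos"],s["ee_rot"])
E
```

```text
[ 0.58220163 -0.26937006 -0.11350986  0.0018803 ] 1405.2549019607843
1.0 [ 0.21285502 -0.64054311  0.22657758] [-3.14156634e+00  9.70094484e-06 -2.82073768e+00]
```

View pics/c2.png

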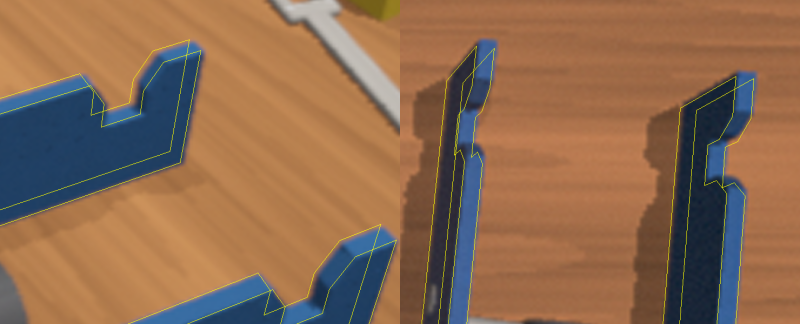

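```bash
cat > ax.py <<'E'
from h import *
from scipy.optimize import minimize
bx=np.array([[x,y,z] for x in(-.018,.018) for y in(-.055,.055) for z in(-.018,.018)])
a=np.linspace(0,2*np.pi,16)
cy=[np.array([[.008*np.cos(t),y,.008*np.sin(t)] for t in a for y in Y]) for Y in((.055,.097),(-.097,-.055))]
def amodel(p,n,S=4):
    m=np.zeros((384*S,512*S),np.uint8);c,s=np.cos(p[2]),np.sin(p[2]);R=np.array([[c,s,0],[-s,c,0],[0,0,1]])
    for L in [bx]+cy:
        cv2.fillConvexPoly(m,cv2.convexHull(np.int32(np.round((proj(n,L@R+p[[0,1,3]] if len(p)>3 else L@R+[p[0],p[1],.018])+.5)*S))),255)
    return cv2.resize(m,(512,384),interpolation=cv2.INTER_AREA)/255.
def afit(p,M,d):
    cost=lambda q:sum(np.abs(amodel(q,n)-M[n]).sum() for n in M)
    r=minimize(cost,p,method="Nelder-Mead",options=dict(initial_simplex=p+np.vstack([np.zeros(len(p)),np.diag(d)]),xatol=1e-4,fatol=.5));return r.x,r.fun
def plan(P0,y0,P1,y1):
    d=np.array(P1)-P0;c,s=np.cos(y0),np.sin(y0)
    return np.round(np.r_[np.array([c*d[0]+s*d[1],s*d[0]-c*d[1],-d[2]])/.25,-((y1-y0+np.pi)%(2*np.pi)-np.pi)/np.pi],4)
E
python3 - <<'E'
from ax import *
M={}
for n in("side","top"):
    grab_frame(n);r=regions_of("axle",n)
    M[n]=r[0]["region"].astype(float);print(n,r[0]["rect"],r[0]["score"])
p=np.array([.617,.209,-.14])
for k in (["side"],["top"],["side","top"]): print(k,afit(p,{n:M[n] for n in k},[.006,.006,.08]))
print(afit(np.array([.617,.209,-.14,.018]),M,[.006,.006,.08,.006]))
P=np.array([.2128,-.6405,.2266]);T=np.array([.617,.209,.2266]);y=-2.8207
s=get_state();print(s["t"])
Y=[y,y+.55,-1.71,-1.71,-1.71]
for i in range(4): print(plan(P+(T-P)*i/4,Y[i],P+(T-P)*(i+1)/4,Y[i+1]))
E
```

```text
side [206.8, 130.9, 236.5, 169.0] 0.68
top [104.9, 135.9, 200.0, 161.4] 0.55
['side'] (array([ 0.61550283,  0.21241655, -0.1411472 ]), np.float64(39.34901960784314))
['top'] (array([ 0.61811298,  0.20829561, -0.13557403]), np.float64(186.4470588235294))
['side', 'top'] (array([ 0.61744351,  0.20921222, -0.14015084]), np.float64(313.50588235294117))
(array([ 0.61897105,  0.21175253, -0.13179479,  0.01336129]), np.float64(300.5294117647059))
1.2
[-0.6515  0.6786 -0.     -0.1751]
[-0.9101  0.238  -0.     -0.1785]
[-0.8974 -0.2824 -0.     -0.    ]
[-0.8974 -0.2824 -0.     -0.    ]
```

arm_command --commands '[{"tx":-0.11,"ty":0.113,"twist":-0.03},{"tx":-0.22,"ty":0.226,"twist":-0.06},{"tx":-0.33,"ty":0.34,"twist":-0.09},{"tx":-0.44,"ty":0.453,"twist":-0.12},{"tx":-0.55,"ty":0.566,"twist":-0.15},{"tx":-0.65,"ty":0.68,"twist":-0.175},{"tx":-0.65,"ty":0.68,"twist":-0.175},{"tx":-0.65,"ty":0.68,"twist":-0.175}]' --claw 1

```text
invalid input
```

arm_command --commands '[{"tx":-0.15,"ty":0.04,"twist":-0.03},{"tx":-0.3,"ty":0.08,"twist":-0.06},{"tx":-0.45,"ty":0.12,"twist":-0.09},{"tx":-0.6,"ty":0.16,"twist":-0.12},{"tx":-0.75,"ty":0.2,"twist":-0.15},{"tx":-0.91,"ty":0.24,"twist":-0.178},{"tx":-0.91,"ty":0.24,"twist":-0.178},{"tx":-0.91,"ty":0.24,"twist":-0.178}]'

```text
invalid input
```

arm_command --commands '[{"tx":-0.15,"ty":-0.05},{"tx":-0.3,"ty":-0.1},{"tx":-0.45,"ty":-0.14},{"tx":-0.6,"ty":-0.19},{"tx":-0.75,"ty":-0.24},{"tx":-0.9,"ty":-0.28},{"tx":-0.9,"ty":-0.28},{"tx":-0.9,"ty":-0.28}]'

```text
invalid input
```

arm_command --commands '[{"tx":-0.15,"ty":-0.05},{"tx":-0.3,"ty":-0.1},{"tx":-0.45,"ty":-0.14},{"tx":-0.6,"ty":-0.19},{"tx":-0.75,"ty":-0.24},{"tx":-0.9,"ty":-0.28},{"tx":-0.9,"ty":-0.28},{"tx":-0.9,"ty":-0.28}]'

```text
invalid input
```

```bash
python3 - <<'E'
from ax import *
s=get_state();print(s["t"],s["eef_pos"],s["ee_rot"],s["q"])
print(plan(s["eef_pos"],s["ee_rot"][2],[.617,.210,.06],-np.pi/2-.138))
E
```

```text
1.2 [ 0.21279576 -0.64056674  0.22655862] [ 3.14159010e+00 -7.57684117e-06 -2.82084085e+00] [-9.61939588e-01  3.58616083e-01  1.19149695e-02  6.95190264e-06
 -1.22409982e+00 -2.88107301e-01]
[-2.607   2.719   0.6662 -0.354 ]
```

Nothing moved; each row probably needs all four numbers.

arm_command --commands '[{"tx":-0.11,"ty":0.113,"tz":0,"twist":-0.03},{"tx":-0.22,"ty":0.226,"tz":0,"twist":-0.06},{"tx":-0.33,"ty":0.34,"tz":0,"twist":-0.09},{"tx":-0.44,"ty":0.453,"tz":0,"twist":-0.12},{"tx":-0.55,"ty":0.566,"tz":0,"twist":-0.15},{"tx":-0.65,"ty":0.68,"tz":0,"twist":-0.175},{"tx":-0.65,"ty":0.68,"tz":0,"twist":-0.175},{"tx":-0.65,"ty":0.68,"tz":0,"twist":-0.175}]' --claw 1

```text
t: 1.87
eef_pos: [0.3145, -0.4265, 0.2274]
ee_rot: [-3.14, 0.0, -2.267]
force: [0.1, -0.0, 0.0]
width: 0.0876
gripper_force: 0.0
```

arm_command --commands '[{"tx":-0.15,"ty":0.04,"tz":0,"twist":-0.03},{"tx":-0.3,"ty":0.08,"tz":0,"twist":-0.06},{"tx":-0.45,"ty":0.12,"tz":0,"twist":-0.09},{"tx":-0.6,"ty":0.16,"tz":0,"twist":-0.12},{"tx":-0.75,"ty":0.2,"tz":0,"twist":-0.15},{"tx":-0.91,"ty":0.24,"tz":0,"twist":-0.178},{"tx":-0.91,"ty":0.24,"tz":0,"twist":-0.178},{"tx":-0.91,"ty":0.24,"tz":0,"twist":-0.178}]'

```text
t: 2.53
eef_pos: [0.4153, -0.2143, 0.2267]
ee_rot: [-3.141, -0.0, -1.709]
force: [0.2, -0.3, -0.7]
width: 0.0873
gripper_force: 0.0
```

arm_command --commands '[{"tx":-0.15,"ty":-0.05,"tz":0,"twist":0},{"tx":-0.3,"ty":-0.1,"tz":0,"twist":0},{"tx":-0.45,"ty":-0.14,"tz":0,"twist":0},{"tx":-0.6,"ty":-0.19,"tz":0,"twist":0},{"tx":-0.75,"ty":-0.24,"tz":0,"twist":0},{"tx":-0.9,"ty":-0.28,"tz":0,"twist":0},{"tx":-0.9,"ty":-0.28,"tz":0,"twist":0},{"tx":-0.9,"ty":-0.28,"tz":0,"twist":0}]'

```text
t: 3.2
eef_pos: [0.5158, -0.0025, 0.2259]
ee_rot: [3.14, -0.001, -1.712]
force: [0.1, -0.1, -0.1]
width: 0.0878
gripper_force: 0.0
```

arm_command --commands '[{"tx":-0.15,"ty":-0.05,"tz":0,"twist":0},{"tx":-0.3,"ty":-0.1,"tz":0,"twist":0},{"tx":-0.45,"ty":-0.14,"tz":0,"twist":0},{"tx":-0.6,"ty":-0.19,"tz":0,"twist":0},{"tx":-0.75,"ty":-0.24,"tz":0,"twist":0},{"tx":-0.9,"ty":-0.28,"tz":0,"twist":0},{"tx":-0.9,"ty":-0.28,"tz":0,"twist":0},{"tx":-0.9,"ty":-0.28,"tz":0,"twist":0}]'

```text
t: 3.87
eef_pos: [0.6169, 0.2096, 0.2251]
ee_rot: [3.14, -0.002, -1.713]
force: [0.1, 0.0, -0.2]
width: 0.0879
gripper_force: 0.0
```

```bash
python3 - <<'E'
from ax import *
s=get_state();print(s["t"],s["eef_pos"],s["ee_rot"],s["q"])
print(plan(s["eef_pos"],s["ee_rot"][2],[.617,.210,.006],-np.pi/2-.138))
E
```

```text
3.8667 [0.61685438 0.20960046 0.22512134] [ 3.13995636e+00 -1.55949642e-03 -1.71334990e+00] [ 6.26368081e-01  3.22546166e-01 -4.41400356e-02 -1.82647397e-05
 -1.20637048e+00 -7.68916400e-01]
[-1.700e-03 -3.000e-04  8.765e-01 -1.400e-03]
```

arm_command --commands '[{"tx":0,"ty":0,"tz":0.15,"twist":0},{"tx":0,"ty":0,"tz":0.3,"twist":0},{"tx":0,"ty":0,"tz":0.45,"twist":0},{"tx":0,"ty":0,"tz":0.58,"twist":0},{"tx":0,"ty":0,"tz":0.7,"twist":0},{"tx":0,"ty":0,"tz":0.79,"twist":0},{"tx":0,"ty":0,"tz":0.84,"twist":0},{"tx":0,"ty":0,"tz":0.865,"twist":0}]'

```text
t: 4.53
eef_pos: [0.6153, 0.2077, 0.0086]
ee_rot: [3.139, -0.002, -1.715]
force: [0.3, -0.4, -0.3]
width: 0.0875
gripper_force: 0.0
```

arm_command --commands '[{"tx":0,"ty":0,"tz":0.005,"twist":0},{"tx":0,"ty":0,"tz":0.005,"twist":0},{"tx":0,"ty":0,"tz":0.005,"twist":0},{"tx":0,"ty":0,"tz":0.005,"twist":0},{"tx":0,"ty":0,"tz":0.005,"twist":0},{"tx":0,"ty":0,"tz":0.005,"twist":0},{"tx":0,"ty":0,"tz":0.005,"twist":0},{"tx":0,"ty":0,"tz":0.005,"twist":0}]' --claw 0 --grip_force 40

```text
t: 5.2
eef_pos: [0.616, 0.2107, 0.0093]
ee_rot: [-3.141, 0.0, -1.712]
force: [0.5, 0.1, 0.2]
width: 0.0398
gripper_force: 0.1
```

arm_command --commands '[{"tx":0,"ty":0,"tz":0,"twist":0},{"tx":0,"ty":0,"tz":0,"twist":0},{"tx":0,"ty":0,"tz":0,"twist":0},{"tx":0,"ty":0,"tz":0,"twist":0},{"tx":0,"ty":0,"tz":0,"twist":0},{"tx":0,"ty":0,"tz":0,"twist":0},{"tx":0,"ty":0,"tz":0,"twist":0},{"tx":0,"ty":0,"tz":0,"twist":0}]'

```text
t: 5.87
eef_pos: [0.6164, 0.2107, 0.0094]
ee_rot: [-3.141, 0.0, -1.712]
force: [2.0, 0.0, 3.9]
width: 0.036
gripper_force: 40.0
```

arm_command --commands '[{"tx":0,"ty":0,"tz":-0.03,"twist":0},{"tx":0,"ty":0,"tz":-0.1,"twist":0},{"tx":0,"ty":0,"tz":-0.2,"twist":0},{"tx":0,"ty":0,"tz":-0.32,"twist":0},{"tx":0,"ty":0,"tz":-0.43,"twist":0},{"tx":0,"ty":0,"tz":-0.53,"twist":0},{"tx":0,"ty":0,"tz":-0.6,"twist":0},{"tx":0,"ty":0,"tz":-0.64,"twist":0}]'

```text
t: 6.53
eef_pos: [0.6155, 0.2104, 0.1709]
ee_rot: [3.142, 0.001, -1.712]
force: [0.9, 1.3, -4.7]
width: 0.0359
gripper_force: 40.0
```

```bash
python3 - <<'E'
from ax import *
s=get_state();print(s["t"],s["eef_pos"],s["ee_rot"],s["width"],s["gripper_force"],s["force"])
a=s["eef_pos"].copy();T=np.array([.584,-.269,a[2]]);Y=-np.pi/2-.122
M=(a+T)/2
print(plan(a,s["ee_rot"][2],M,Y),plan(M,Y,T,Y))
a=save("side","s1");b=save("top","t1");cv2.imwrite("pics/b1.png",cv2.resize(np.hstack([a,b])[:,:,::-1],(800,300)))
E
```

```text
6.5333 [0.61553639 0.21040342 0.17085947] [ 3.14157366e+00  6.61183448e-04 -1.71209821e+00] 0.035941561986483225 39.996782541275024 [ 0.93844624  1.25014117 -4.73761235]
[ 0.9581 -0.0726 -0.     -0.0061] [ 0.9594 -0.0541 -0.     -0.    ]
```

View pics/b1.png

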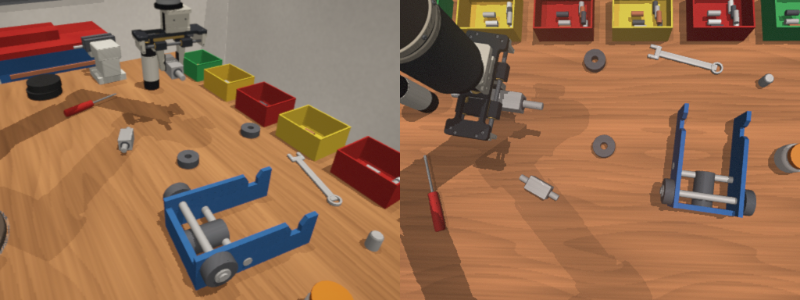

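arm_command --commands '[{"tx":0.06,"ty":-0.005,"tz":0,"twist":-0.001},{"tx":0.2,"ty":-0.015,"tz":0,"twist":-0.002},{"tx":0.35,"ty":-0.027,"tz":0,"twist":-0.003},{"tx":0.5,"ty":-0.038,"tz":0,"twist":-0.004},{"tx":0.65,"ty":-0.05,"tz":0,"twist":-0.005},{"tx":0.78,"ty":-0.06,"tz":0,"twist":-0.006},{"tx":0.9,"ty":-0.068,"tz":0,"twist":-0.006},{"tx":0.958,"ty":-0.073,"tz":0,"twist":-0.006}]'

```text
t: 7.3
eef_pos: [0.5978, -0.0327, 0.1666]
ee_rot: [3.137, -0.001, -1.695]
force: [-0.4, 0.8, -5.2]
width: 0.0358
gripper_force: 40.0
```

arm_command --commands '[{"tx":0.08,"ty":-0.004,"tz":0,"twist":0},{"tx":0.22,"ty":-0.012,"tz":0,"twist":0},{"tx":0.37,"ty":-0.02,"tz":0,"twist":0},{"tx":0.52,"ty":-0.03,"tz":0,"twist":0},{"tx":0.67,"ty":-0.038,"tz":0,"twist":0},{"tx":0.8,"ty":-0.045,"tz":0,"twist":0},{"tx":0.9,"ty":-0.051,"tz":0,"twist":0},{"tx":0.959,"ty":-0.054,"tz":0,"twist":0}]'

```text
t: 7.97
eef_pos: [0.5827, -0.2712, 0.1666]
ee_rot: [3.138, 0.0, -1.695]
force: [0.7, 1.5, -5.3]
width: 0.0359
gripper_force: 40.0
```

arm_command --commands '[{"tx":0,"ty":0,"tz":0.04,"twist":0},{"tx":0,"ty":0,"tz":0.08,"twist":0},{"tx":0,"ty":0,"tz":0.12,"twist":0},{"tx":0,"ty":0,"tz":0.16,"twist":0},{"tx":0,"ty":0,"tz":0.2,"twist":0},{"tx":0,"ty":0,"tz":0.23,"twist":0},{"tx":0,"ty":0,"tz":0.24,"twist":0},{"tx":0,"ty":0,"tz":0.24,"twist":0}]'

```text
t: 8.63
eef_pos: [0.5842, -0.2682, 0.108]
ee_rot: [3.14, 0.0, -1.692]
force: [-0.2, 0.9, -4.7]
width: 0.0361
gripper_force: 40.0
```

```bash
python3 - <<'E'
from ov import *
from ax import amodel
s=get_state();print(s["t"],s["eef_pos"],s["ee_rot"],s["width"],s["force"])
out=[]
for n,(x,y) in {"side":(270,150),"top":(330,90)}.items():
    f=save(n,n+"2");S=6;out.append(cv2.resize(f,None,fx=S,fy=S,interpolation=cv2.INTER_CUBIC)[y*S:y*S+900,x*S:x*S+840,::-1])
cv2.imwrite("pics/c3.png",cv2.resize(np.hstack(out),(800,429),interpolation=cv2.INTER_AREA))
for n in("side","top"):
    r=regions_of("axle",n);print([(x["rect"],x["score"],x["region"].sum()) for x in r])
E
```

```text
8.6333 [ 0.58422647 -0.26822325  0.10799275] [ 3.13991617e+00  1.07545932e-04 -1.69231590e+00] 0.03608765627076518 [-0.24646656  0.8531124  -4.73224033]
[([323.3, 219.8, 399.7, 282.7], 0.59, np.int64(1781))]
[]
```

View pics/c3.png

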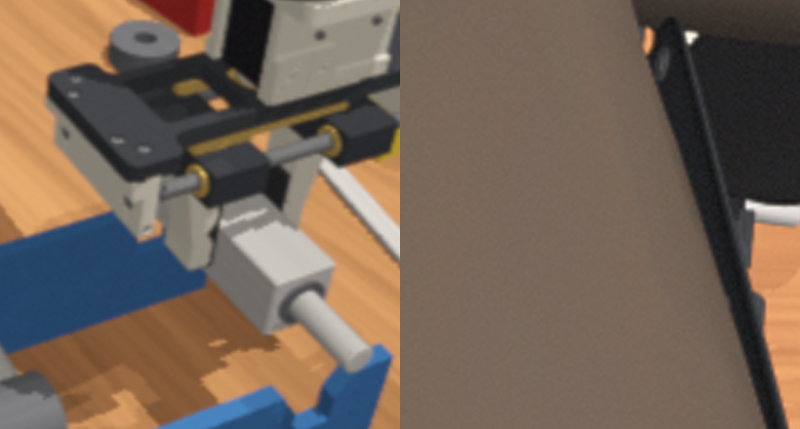

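```bash
python3 - <<'E'
from ov import *
from ax import bx,cy
n="side";f=cv2.imread("pics/side2.png");S=8;im=cv2.resize(f,None,fx=S,fy=S,interpolation=cv2.INTER_CUBIC)
y=-1.6923+np.pi/2;c,s=np.cos(y),np.sin(y);R=np.array([[c,s,0],[-s,c,0],[0,0,1]])
for L in [bx,cy[1]]:
    h=cv2.convexHull(np.int32((proj(n,L@R+[.5842,-.2682,.1166])+.5)*S));cv2.polylines(im,[h],True,(0,0,255),1)
for p,col in (([.5847,-.267,-.1204,-.0],(0,255,255)),):
    for ys in (-.067,-.077):
        cv2.polylines(im,[np.int32((proj(n,world(p,np.c_[prof[:,0],np.full(10,ys),prof[:,1]]))+.5)*S)],True,col,1)
cv2.imwrite("pics/c4.png",im[205*S:205*S+600,325*S:325*S+680])
E
```

```text
(no output)
```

View pics/c4.png

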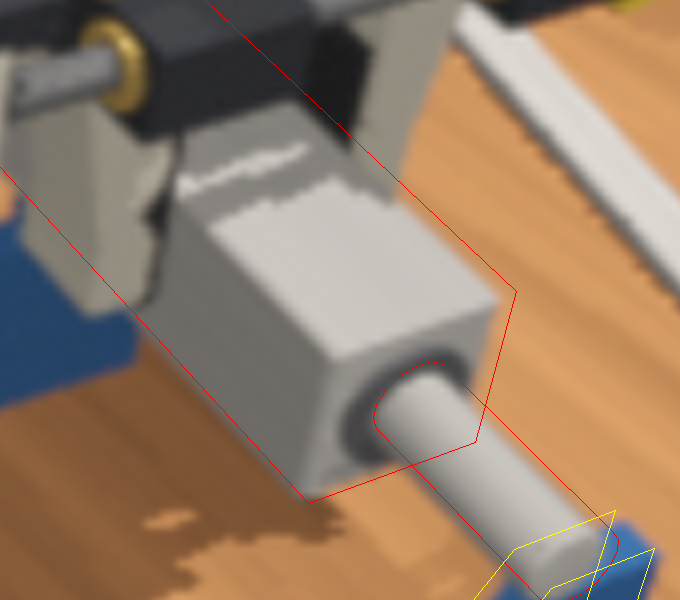

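arm_command --commands '[{"tx":0,"ty":-0.004,"tz":0.02,"twist":0},{"tx":0,"ty":-0.004,"tz":0.05,"twist":0},{"tx":0,"ty":-0.004,"tz":0.07,"twist":0},{"tx":0,"ty":-0.004,"tz":0.09,"twist":0},{"tx":0,"ty":-0.004,"tz":0.11,"twist":0},{"tx":0,"ty":-0.004,"tz":0.13,"twist":0},{"tx":0,"ty":-0.004,"tz":0.14,"twist":0},{"tx":0,"ty":-0.004,"tz":0.14,"twist":0}]'

```text
t: 9.5
eef_pos: [0.5851, -0.2688, 0.0731]
ee_rot: [3.14, 0.0, -1.693]
force: [-0.5, -0.6, -5.3]
width: 0.0353
gripper_force: 40.0
```

arm_command --commands '[{"tx":0,"ty":0,"tz":0.01,"twist":0},{"tx":0,"ty":0,"tz":0.02,"twist":0},{"tx":0,"ty":0,"tz":0.03,"twist":0},{"tx":0,"ty":0,"tz":0.04,"twist":0},{"tx":0,"ty":0,"tz":0.05,"twist":0},{"tx":0,"ty":0,"tz":0.06,"twist":0},{"tx":0,"ty":0,"tz":0.06,"twist":0},{"tx":0,"ty":0,"tz":0.06,"twist":0}]'

```text
t: 10.17
eef_pos: [0.5855, -0.2689, 0.0589]
ee_rot: [3.141, -0.0, -1.693]
force: [-0.7, -0.1, -4.4]
width: 0.0357
gripper_force: 40.0
```

```bash
python3 - <<'E'
from h import *
s=get_state();print(s["t"],s["eef_pos"],s["ee_rot"],s["width"],s["force"],s["moment"])
f=save("side","s3");cv2.imwrite("pics/c5.png",cv2.resize(f[180:320,260:430,::-1],None,fx=4,fy=4,interpolation=cv2.INTER_CUBIC))
E
```

```text
10.1667 [ 0.58548704 -0.26893062  0.05885326] [ 3.14123282e+00 -5.06199851e-05 -1.69291795e+00] 0.03569500330916524 [-0.69537171 -0.10836595 -4.357401  ] [0.0757894  0.07378088 0.01827254]
```

View pics/c5.png

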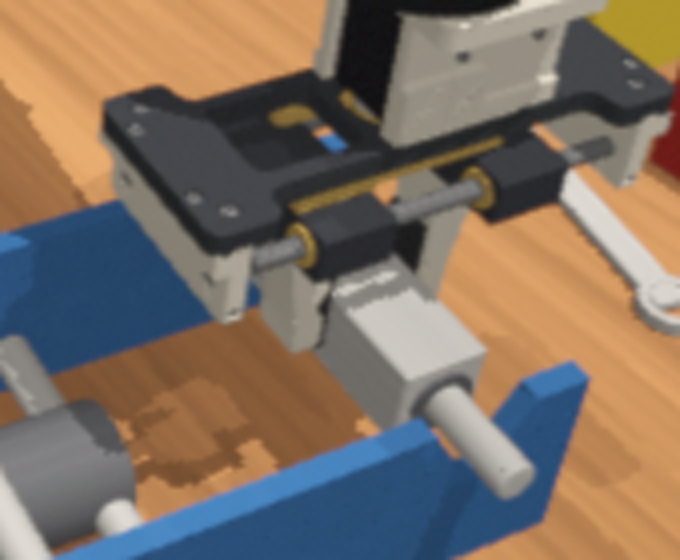

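arm_command --commands '[{"tx":0,"ty":0,"tz":0.006,"twist":0},{"tx":0,"ty":0,"tz":0.012,"twist":0},{"tx":0,"ty":0,"tz":0.018,"twist":0},{"tx":0,"ty":0,"tz":0.024,"twist":0},{"tx":0,"ty":0,"tz":0.03,"twist":0},{"tx":0,"ty":0,"tz":0.036,"twist":0},{"tx":0,"ty":0,"tz":0.036,"twist":0},{"tx":0,"ty":0,"tz":0.036,"twist":0}]'

```text
t: 10.88
eef_pos: [0.5855, -0.2689, 0.0499]
ee_rot: [3.141, -0.0, -1.693]
force: [0.7, -0.4, -4.9]
width: 0.0355
gripper_force: 40.0
```

arm_command --commands '[{"tx":0,"ty":0,"tz":0.002,"twist":0},{"tx":0,"ty":0,"tz":0.004,"twist":0},{"tx":0,"ty":0,"tz":0.006,"twist":0},{"tx":0,"ty":0,"tz":0.008,"twist":0},{"tx":0,"ty":0,"tz":0.008,"twist":0},{"tx":0,"ty":0,"tz":0.008,"twist":0},{"tx":0,"ty":0,"tz":0.008,"twist":0},{"tx":0,"ty":0,"tz":0.008,"twist":0}]'

```text
t: 11.55
eef_pos: [0.5856, -0.2689, 0.0481]
ee_rot: [-3.142, -0.0, -1.693]
force: [-0.4, -0.0, -5.1]
width: 0.0355
gripper_force: 40.0
```

Expected contact at TCP z ≈ 0.0474; creep on.

arm_command --commands '[{"tx":0,"ty":0,"tz":0.001,"twist":0},{"tx":0,"ty":0,"tz":0.002,"twist":0},{"tx":0,"ty":0,"tz":0.003,"twist":0},{"tx":0,"ty":0,"tz":0.004,"twist":0},{"tx":0,"ty":0,"tz":0.004,"twist":0},{"tx":0,"ty":0,"tz":0.004,"twist":0},{"tx":0,"ty":0,"tz":0.004,"twist":0},{"tx":0,"ty":0,"tz":0.004,"twist":0}]'

```text
t: 12.22
eef_pos: [0.5856, -0.2689, 0.0473]
ee_rot: [-3.141, -0.0, -1.693]
force: [-0.9, 1.5, -0.7]
width: 0.0359
gripper_force: 40.0
```

arm_command --commands '[{"tx":0,"ty":0,"tz":0.001,"twist":0},{"tx":0,"ty":0,"tz":0.002,"twist":0},{"tx":0,"ty":0,"tz":0.003,"twist":0},{"tx":0,"ty":0,"tz":0.003,"twist":0},{"tx":0,"ty":0,"tz":0.003,"twist":0},{"tx":0,"ty":0,"tz":0.003,"twist":0},{"tx":0,"ty":0,"tz":0.003,"twist":0},{"tx":0,"ty":0,"tz":0.003,"twist":0}]'

```text
t: 12.88
eef_pos: [0.5856, -0.269, 0.0472]
ee_rot: [-3.141, -0.0, -1.693]
force: [-3.9, 2.5, 6.4]
width: 0.0357
gripper_force: 40.0
```

arm_command --commands '[{"tx":0,"ty":0,"tz":0,"twist":0},{"tx":0,"ty":0,"tz":0,"twist":0},{"tx":0,"ty":0,"tz":0,"twist":0},{"tx":0,"ty":0,"tz":0,"twist":0},{"tx":0,"ty":0,"tz":0,"twist":0},{"tx":0,"ty":0,"tz":0,"twist":0},{"tx":0,"ty":0,"tz":0,"twist":0},{"tx":0,"ty":0,"tz":0,"twist":0}]' --claw 0.85

```text
t: 13.55
eef_pos: [0.5856, -0.2689, 0.0462]
ee_rot: [3.142, 0.0, -1.693]
force: [0.3, -0.6, -0.7]
width: 0.0743
gripper_force: 0.0
```

```bash
python3 - <<'E'
from h import *
s=get_state();print(s["t"],s["eef_pos"],s["width"],s["force"],s["moment"])
E
```

```text
13.55 [ 0.58558762 -0.26892419  0.04624526] 0.07427082735234304 [ 0.25668519 -0.64070885 -0.67634982] [-0.02573576  0.10563282  0.02390149]
```

Released; rise straight up, then swing aside for a clear view.

arm_command --commands '[{"tx":0,"ty":0,"tz":-0.03,"twist":0},{"tx":0,"ty":0,"tz":-0.1,"twist":0},{"tx":0,"ty":0,"tz":-0.2,"twist":0},{"tx":0,"ty":0,"tz":-0.32,"twist":0},{"tx":0,"ty":0,"tz":-0.44,"twist":0},{"tx":0,"ty":0,"tz":-0.55,"twist":0},{"tx":0,"ty":0,"tz":-0.62,"twist":0},{"tx":0,"ty":0,"tz":-0.65,"twist":0}]'

```text
t: 14.22
eef_pos: [0.5869, -0.2694, 0.2132]
ee_rot: [-3.136, -0.001, -1.693]
force: [0.1, -0.1, 0.0]
width: 0.0743
gripper_force: 0.0
```

arm_command --commands '[{"tx":-0.1,"ty":0,"tz":0,"twist":0},{"tx":-0.25,"ty":0,"tz":0,"twist":0},{"tx":-0.4,"ty":0,"tz":0,"twist":0},{"tx":-0.55,"ty":0,"tz":0,"twist":0},{"tx":-0.7,"ty":0,"tz":0,"twist":0},{"tx":-0.85,"ty":0,"tz":0,"twist":0},{"tx":-0.95,"ty":0,"tz":0,"twist":0},{"tx":-1,"ty":0,"tz":0,"twist":0}]'

```text
t: 14.88
eef_pos: [0.616, -0.0178, 0.2085]
ee_rot: [3.141, 0.0, -1.691]
force: [-0.5, -0.9, -1.2]
width: 0.0745
gripper_force: 0.0
```

```bash
python3 - <<'E'
from ov import *
s=get_state();print(s["t"],s["eef_pos"],s["force"])
out=[]
for n,(x,y) in {"side":(270,190),"top":(335,110)}.items():
    f=save(n,n+"4");S=6;out.append(cv2.resize(f,None,fx=S,fy=S,interpolation=cv2.INTER_CUBIC)[y*S:y*S+840,x*S:x*S+840,::-1])
cv2.imwrite("pics/c6.png",cv2.resize(np.hstack(out),(800,400),interpolation=cv2.INTER_AREA))
u=[spot_point("axle",n) for n in("side","top")]
print([[ (x["uv"],x["score"]) for x in k] for k in u], [proj(n,[.585,-.267,.056]) for n in("side","top")])
E
```

```text
14.8833 [ 0.61598762 -0.01777267  0.20851831] [-0.50196465 -0.86979    -1.22240039]
[[([344.2, 258.8], 0.72)], [([397.8, 165.1], 0.7)]] [array([[346.06106849, 258.70932339]]), array([[397.57196012, 164.06103751]])]
```

View pics/c6.png

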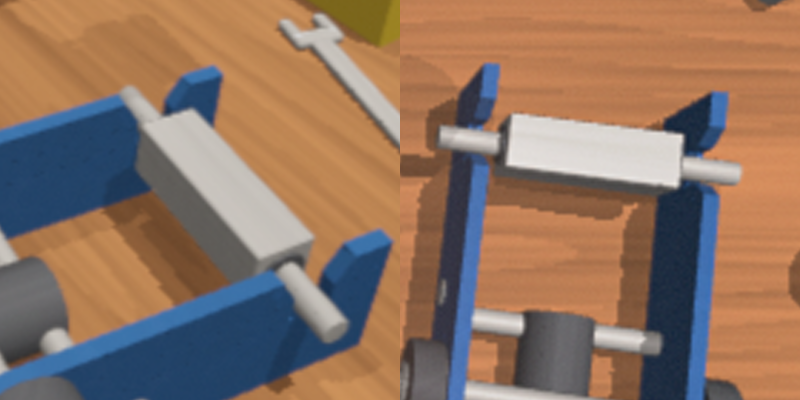

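Both views show the square part lying between the plates and both spindles down in the slots. Its origin, at about (344, 259) in the side view and (398, 165) in the top view, is where the home pose should appear.

```bash
python3 -c "
from station import *
print(job_done())"
```

```text
the job is handed in; nothing more can be done
None
```

The long axle rests with both round ends on the slot bottoms and has been let go, with the gripper clear of it; the short axle was not touched, and the job was handed in at about 15 s.

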